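# Twist the cleaning-pot lid tight

### The job

Close the little cleaning pot: take its lid by the bar handle, lower it into the pot so that its three studs drop through the notches in the collar, then twist it clockwise (seen from above) until the ramps have drawn it snugly onto the rubber seal, and let go. Tighten it by feel to a firm, even resistance, but do not crush the seal by forcing or pressing the lid, and leave the other things on the bench alone.

Things in the scene. Friction and masses are not known exactly. Their poses are not given: they have to be found in the camera images.
- pot: Round metal pot fixed on the bench: grey foot 100 mm across, steel shell 85 mm across, aluminium collar on top with a throat 60 mm across. Origin: centre of the underside, z up. Three notches in the collar, each 26 degrees wide and marked by a red dot, lie at 0, 120 and 240 degrees from the pot's +x axis.
- pot_mouth (a point): Centre of the collar's mouth, nominally 38 mm above the bench; axes as the pot's. The collar's height setting differs from pot to pot by up to 1.5 mm either way and is not reported, so the twist that makes the lid tight varies from about 33 to 65 degrees, counted from the middle of the notch, and has to be felt.
- notch (a point): In one of the three notches (at 0 degrees), 31.5 mm from the pot's axis, 36 mm above the bench; axes as the pot's. Clockwise (seen from above) of each notch a tab projects inward over the studs' path; its underside is a ramp that falls 6.4 mm over 62 degrees.
- ramp_end (a point): Lowest end of the ramp that starts at that notch, 75 degrees clockwise of the notch's middle, 27 mm above the bench: a solid stop stands here. The ramps hold the lid by friction (about 0.6) when it is let go at any angle.
- seal_top (a point): Middle of the unloaded black rubber seal inside the pot, 22 mm above the bench. It bears on the plug's underside and yields 1 mm per 9 N, so the lid's sink below first touch tells the squeeze. Properly tight: the seal presses on the lid with about 10 N, a sink of 1.1 mm (6 to 14 N is good; over 22 N crushes it). Pressing down on the lid loads the seal too.
- lid: Loose aluminium lid, about 150 g: plug 56 mm across, 22 mm deep, its lowest 9 mm tapered to 49 mm; above it a flange 78 mm across, 5 mm thick; on top a black bar handle along the lid's x axis, 66 mm long, 14 wide, 32 tall. Origin: centre of the plug's underside, z up. Dropped into the notches and loose, its underside is 22 mm above the bench.
- lid_grip (a point): Grasp point: on the lid's axis in the bar handle, 47 mm above the lid's underside (bar top 59 mm); axes as the lid's: bar along x, grasp across y. The lid turns freely until the studs meet the ramps; from there it sinks 0.1 mm per degree, resists turning, and pulls down a hand that does not follow it.
- stud (a point): Rounded end of one of the three studs, 6 mm thick, at 0, 120 and 240 degrees from the lid's +x axis, reaching 34 mm from its axis, 6 mm above its underside; red dots on the flange lie above them. Studs enter the notches at any of the three equal angles.

How it is judged:
By the outcome, as a careful person would: the job done as asked, in the order asked, and still so for the second after the job is handed in, with the robot touching nothing.
It also fails if it takes over 64 s, if anything falls off the work surface, if the arm or the gripper's body presses on something with over 40 N, if the wrist force passes 120 N, or if a joint passes its speed limit or range.

### The arm

A 7-joint arm with a two-finger parallel gripper is mounted at the origin on a cart in front of the work surface, level with it; the furniture and walls round the work are solid. World frame = base frame: x ahead of the robot, y to its left, z up, the work surface at z = 0. Lengths are in m, angles in rad, forces in N, time in s.
With the tool pointing down it reaches from about 0.425 to 1.025 m from the base axis. Payload 9.4 kg.
Tool frame: the origin (TCP) lies on the centre line of the jaws, within the pads' length; the fingertips stand r.tips_ahead ahead of it and the grasp point (between the pads) lies 6 mm ahead of it (r.tips_ahead is the distance from the TCP to the fingertips, in m); z points along the fingers, y is the line along which they close (so a half turn about z gives the same grasp; the last joint's range is limited). The gripper opens to 85 mm and grips with 20 to 120 N. Pads are 22 mm wide; open, the fingers measure 114 mm over their backs; the gripper's body (76 mm by 85 mm) begins 54 mm behind the grasp point. The pads swing forward as they close: fully open they stand 13 mm farther back than shut.
Start: joints at [1.2, 0.599, -0.003, 1.599, 0.002, 0.943, -0.08], TCP at [0.21, -0.694, 0.256] pointing down, gripper open.
Joint ranges: [-2.57, 2.57], [-0.35, 1.97], [-1.29, 1.29], [0.11, 2.56], [-1.05, 4.19], [0.11, 1.86], [-2.63, 2.63]. Speed limits (rad/s): [2.22, 2.22, 3.01, 3.01, 3.14, 3.14, 3.14].

### API

Orientations are given as [roll, pitch, yaw] about the fixed x, y, z axes, in that order (R = Rz(yaw) Ry(pitch) Rx(roll)).
In Python, from cell import r, imaging, hand_in gives the robot as it stands.
- The arm moves only by the tool arm_command, never from a script. Its arguments are lists of equal length, an entry for each row: "fingers": the finger opening in m, from 0 to 0.0854; "travel": the shift along the tool's x, y, z in m, a list of three; "rotation": the turn, a rotation vector about the tool's x, y, z in degrees, a list of three. In form: {"fingers": [fingers, ...], "travel": [[x, y, z], ...], "rotation": [[ax, ay, az], ...]}. A call has 1 to 8 rows; each row shifts and turns the commanded pose from where the row before left it, along the tool's axes as they then stand; what a row does not reach is not made up. A row lasts 1/10 s, in which the tool goes at most 50 mm and 8.59 degrees, less where a joint would pass 70% of its speed; a pose out of reach is approached as far as the arm can. A call with a gripper value outside its range is refused whole. The fingers move at their own pace and stop on an object; "grip_force" is the grip in N (left out, the last holds). Time passes only in rows, so rows that do not move let the fingers close. It gives the time, the measured TCP pose, the force, the opening and the grip force at its end, in the units of the state.
- r.get_state(): the state, without advancing time (a new reading comes with each control period).
- imaging.read_camera(name): name is "scene" or "top"; returns a dict with "pixels" (480x640x3 uint8, blue, green, red), "camera_matrix" (3x3 intrinsics, pixels), "rvec" (rotation vector, rad) and "tvec" (3), from world to camera coordinates, as OpenCV has them. Camera axes: x right, y down, z forward; pixel columns grow to the right and rows downward; lengths in m; the calibration is good to about 2 mm. A picture is of the moment at which its call begins. There is no depth.
- hand_in(): hands the job in; it is judged then, once.
The state is a dict: "clock": time; "joint_positions": joint angles; "dq": joint speeds; "tau": joint torques, N m; "position": TCP position; "orientation": TCP orientation; "contact_force": force on the tool from outside, world axes, zero at the start; "ft_torque": the same for the moment, N m; "grip_width": finger opening in m; "grip_force": force on a finger pad.
Only numpy, scipy, OpenCV 4.12 (cv2) and the standard library are available. Lean on these libraries where they do the work, as an engineer would, in place of code of your own. Each camera call takes 0.05 s, during which the arm holds its last target. There are 200 camera calls.

## Working session

There is one attempt and no reset: what is moved stays moved. The work goes in short steps, Python scripts to look and compute and a tool call to move; the robot and the scene stay as the last step left them, time stands still between calls to the robot, and variables do not carry over. Pictures are saved under pics/ and viewed, at most 10 in all, crops included, and the job is handed in when it is done.

Besides the shell and the picture viewer there is one more tool, called after "Emit:" as name(argument=value, ...) on one line, values as JSON. arm_command: Moves the arm, as the interface text tells. Its arguments: {"type":"object","properties":{"fingers":{"type":"array","items":{"type":"number"}},"travel":{"type":"array","items":{"type":"array","items":{"type":"number"}}},"rotation":{"type":"array","items":{"type":"array","items":{"type":"number"}}},"grip_force":{"type":"number"}},"required":["fingers","travel","rotation"]}

```bash
mkdir -p pics; ls
python3 - <<'E'
from cell import r, imaging
import cv2
for n in("scene","top"):
    d=imaging.read_camera(n); cv2.imwrite(f"pics/{n}0.png",d["pixels"]); print(n,d["camera_matrix"].tolist(),d["rvec"],d["tvec"])
print(r.get_state(), r.tips_ahead)
E
```

```text
pics
scene [[465.98122257824724, 0.0, 320.3571515568072], [0.0, 465.98122257824724, 238.9414312735392], [0.0, 0.0, 1.0]] [ 2.22056037 -0.89908293  0.37101348] [-0.42176722  0.22346373  0.72025482]
top [[520.2223669798132, 0.0, 315.6428667252732], [0.0, 520.2223669798132, 244.38831281035934], [0.0, 0.0, 1.0]] [ 2.17390105 -2.16310303  0.16743914] [-0.12724329  0.50278779  0.91559353]
{'clock': 0.1, 'joint_positions': array([ 1.20024085,  0.60005291, -0.00253864,  1.60007029,  0.00181559,
        0.94290004, -0.07981101]), 'dq': array([ 0.00224788, -0.00032443, -0.00029887, -0.00257449, -0.00153855,
       -0.00029554, -0.00101467]), 'tau': array([ 5.98412968e-03, -7.77991390e+01,  1.57095026e+00, -2.58627480e+01,
        1.27740833e-02,  5.45139425e-03, -8.85136751e-05]), 'position': array([ 0.20986095, -0.69354686,  0.25549045]), 'orientation': array([-3.14017160e+00,  1.48002415e-04,  2.93908360e-01]), 'contact_force': array([ 0.0100417 , -0.33813414, -0.13610482]), 'ft_torque': array([0.00723236, 0.04696762, 0.03971831]), 'grip_force': 0.0, 'grip_width': 0.08536015129219487} 0.025
```

View pics/top0.png

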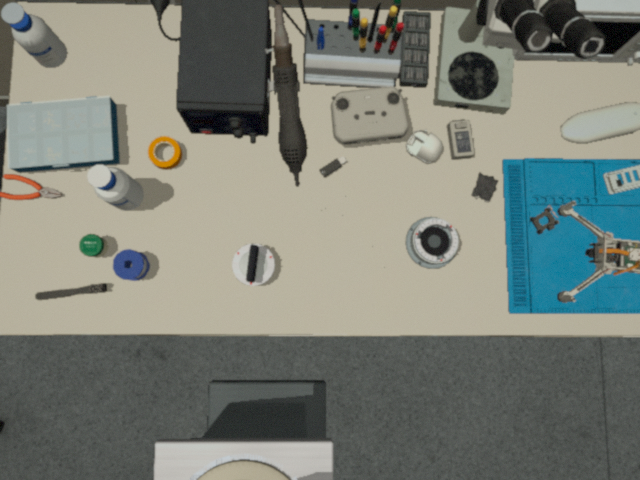

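View pics/scene0.png

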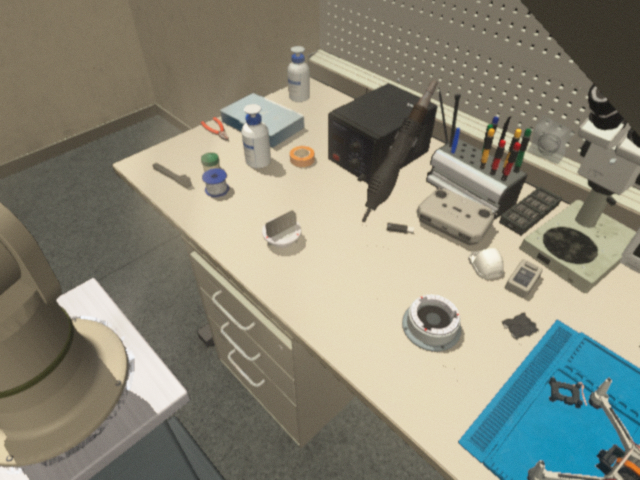

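Top view: the lid is near (253,265) with its bar roughly along image vertical, and the pot is near (434,242). In the scene view the lid is at (282,233) and the pot at (433,318). Next I'll crop both in each view and find the red dots.

```bash
cat > h.py <<'E'
import numpy as np, cv2
from cell import imaging
def cam(n):
    d=imaging.read_camera(n); R=cv2.Rodrigues(np.array(d["rvec"],float))[0]
    return d["pixels"],np.array(d["camera_matrix"]),R,np.array(d["tvec"],float).ravel()
def ray(c,uv,z):
    _,K,R,t=c; d=R.T@np.linalg.inv(K)@[uv[0],uv[1],1]; o=-R.T@t
    return o+d*(z-o[2])/d[2]
def proj(c,P):
    return cv2.projectPoints(np.atleast_2d(np.array(P,float)),cv2.Rodrigues(c[2])[0],c[3],c[1],None)[0][:,0]
def reds(img,box):
    x0,y0,x1,y1=box; s=img[y0:y1,x0:x1].astype(int)
    w=np.clip(s[...,2]-np.maximum(s[...,1],s[...,0])-25,0,None)
    n,l=cv2.connectedComponents((w>0).astype(np.uint8),connectivity=8); o=[]
    for i in range(1,n):
        v,u=np.where(l==i); ww=w[v,u]; o.append(((u*ww).sum()/ww.sum()+x0,(v*ww).sum()/ww.sum()+y0,int(ww.sum())))
    return o
E
python3 - <<'E'
from h import *
B={"top":[(218,230,288,300),(399,207,469,277)],"scene":[(247,195,317,265),(398,285,468,355)]}
rows=[]
for n in B:
    c=cam(n); row=[]
    for b,z in zip(B[n],(.027,.038)):
        row.append(cv2.resize(c[0][b[1]:b[3],b[0]:b[2]],(300,300),interpolation=cv2.INTER_CUBIC))
        for q in reds(c[0],b): print(n,z,np.round(q,1),np.round(ray(c,q,z),4))
    rows.append(np.hstack(row))
cv2.imwrite("pics/crop.png",np.vstack(rows))
E
```

```text
top 0.027 [237.7 252.7  76. ] [0.488  0.0175 0.027 ]
top 0.027 [270.4 256.5 101. ] [ 0.4813 -0.0422  0.027 ]
top 0.027 [250.5 282.7 146. ] [ 0.4334 -0.007   0.027 ]
top 0.038 [450.5 226.  121. ] [ 0.5385 -0.3724  0.038 ]
top 0.038 [416.5 233.5  89. ] [ 0.5242 -0.3093  0.038 ]
top 0.038 [440.9 259.5  80. ] [ 0.4766 -0.353   0.038 ]
scene 0.027 [297.3 234.   74. ] [ 0.4801 -0.046   0.027 ]
scene 0.027 [266.6 236.8 142. ] [ 0.432  -0.0101  0.027 ]
scene 0.038 [421.2 296.9 156. ] [ 0.5226 -0.3131  0.038 ]
scene 0.038 [457.4 314.  149. ] [ 0.5371 -0.376   0.038 ]
scene 0.038 [425.2 329.  349. ] [ 0.4754 -0.3568  0.038 ]
```

View pics/crop.png

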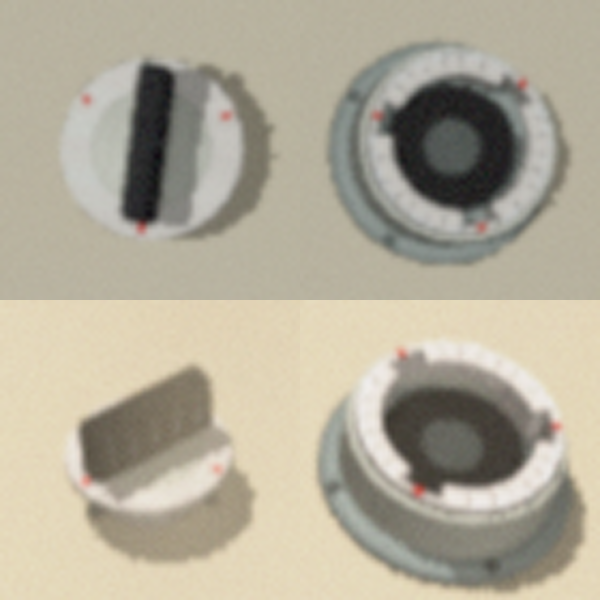

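The lid stands upright on the bench. Averaging both cameras gives its centre at about (0.467,-0.012) with the bar along -6.2°. The pot centre is about (0.512,-0.347), with notches at 72.75° modulo 120. Next I'll move over the lid.

Emit:
arm_command(fingers=[0.06, 0.06, 0.06], travel=[[0, 0, 0], [0, 0, 0], [0, 0, 0]], rotation=[[0, 0, 7.7], [0, 0, 7.7], [0, 0, 7.6]], grip_force=40)

```text
clock: 0.5
position: [0.2098, -0.6939, 0.2561]
orientation: [-3.141, 0.0, -0.113]
contact_force: [0.7, 0.7, 0.3]
grip_width: 0.0596
grip_force: 0.0
```

Emit:
arm_command(fingers=[0.06, 0.06, 0.06, 0.06, 0.06, 0.06, 0.06, 0.06], travel=[[0.019, -0.0453, 0], [0.019, -0.0453, 0], [0.019, -0.0453, 0], [0.019, -0.0453, 0], [0.019, -0.0453, 0], [0.019, -0.0453, 0], [0.019, -0.0453, 0], [0.019, -0.0453, 0]], rotation=[[0, 0, 0], [0, 0, 0], [0, 0, 0], [0, 0, 0], [0, 0, 0], [0, 0, 0], [0, 0, 0], [0, 0, 0]])

```text
clock: 1.3
position: [0.4006, -0.3481, 0.2564]
orientation: [3.141, -0.0, -0.108]
contact_force: [1.3, -0.5, 0.3]
grip_width: 0.0598
grip_force: 0.0
```

Emit:
arm_command(fingers=[0.06, 0.06, 0.06, 0.06, 0.06, 0.06, 0.06, 0.06], travel=[[0.0038, -0.0429, 0], [0.0038, -0.0429, 0], [0.0038, -0.0429, 0], [0.0038, -0.0429, 0], [0.0038, -0.0429, 0], [0.0038, -0.0429, 0], [0.0038, -0.0429, 0], [0, 0, 0]], rotation=[[0, 0, 0], [0, 0, 0], [0, 0, 0], [0, 0, 0], [0, 0, 0], [0, 0, 0], [0, 0, 0], [0, 0, 0]])

```text
clock: 2.1
position: [0.4599, -0.0487, 0.2564]
orientation: [-3.14, -0.001, -0.099]
contact_force: [-0.4, -1.5, -1.0]
grip_width: 0.0599
grip_force: 0.0
```

Emit:
arm_command(fingers=[0.06, 0.06, 0.06, 0.06, 0.06, 0.06], travel=[[0.003, -0.0369, 0], [0, 0, 0.04], [0, 0, 0.04], [0, 0, 0.04], [0, 0, 0], [0, 0, 0]], rotation=[[0, 0, 0], [0, 0, 0], [0, 0, 0], [0, 0, 0], [0, 0, 0], [0, 0, 0]])

```text
clock: 2.7
position: [0.4653, -0.0184, 0.1364]
orientation: [3.141, 0.002, -0.108]
contact_force: [0.7, 0.0, 1.8]
grip_width: 0.0599
grip_force: 0.0
```

Run:
```python
from h import *
from cell import r
s=r.get_state();print(s["position"],s["orientation"])
a=cam("top");b=cam("scene")
cv2.imwrite("pics/a.png",np.hstack([cv2.resize(a[0][200:330,188:318],(400,400)),cv2.resize(b[0][150:280,217:347],(400,400))]))
for n,c in(("top",a),("scene",b)): print(proj(c,[s["position"],s["position"]+[0,0,-.025],[.4669,-.0124,.027]]))
```

```text
[ 0.4652903  -0.01841149  0.13636977] [ 3.14097938e+00  2.18884131e-03 -1.08203572e-01]
[[251.47983929 259.33389582]
 [252.90421921 260.80696636]
 [253.87006479 264.31068707]]
[[278.98960126 187.36617528]
 [279.8196602  197.94602939]
 [281.01089957 228.70318708]]
```

View pics/a.png

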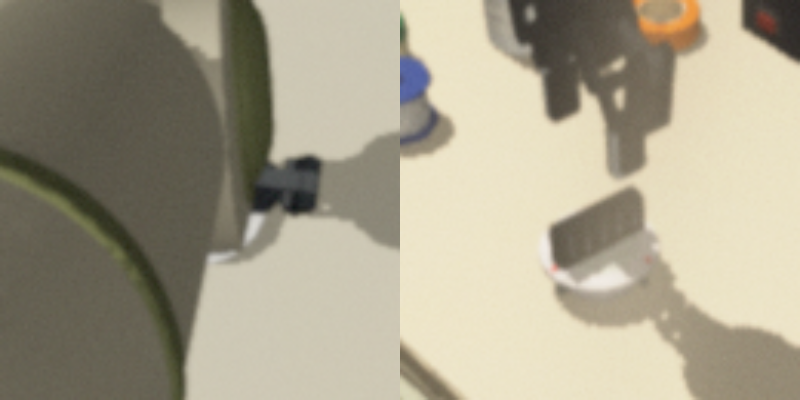

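The fingers stand above the lid and straddle the bar in the scene crop; in the top view the arm hides it. I'll correct by 6 mm, descend and close.

Emit:
arm_command(fingers=[0.06, 0.06, 0.06, 0.06, 0.06, 0.06, 0.06], travel=[[0.0009, -0.0061, 0], [0, 0, 0.03], [0, 0, 0.03], [0, 0, 0.01], [0, 0, 0.009], [0, 0, 0], [0, 0, 0]], rotation=[[0, 0, 0], [0, 0, 0], [0, 0, 0], [0, 0, 0], [0, 0, 0], [0, 0, 0], [0, 0, 0]])

```text
clock: 3.5
position: [0.4675, -0.0119, 0.0581]
orientation: [-3.141, -0.001, -0.108]
contact_force: [0.2, -0.2, 0.5]
grip_width: 0.0597
grip_force: 0.0
```

Emit:
arm_command(fingers=[0.04, 0.03, 0.024, 0.02, 0.018, 0.016, 0.014, 0.012], travel=[[0, 0, 0], [0, 0, 0], [0, 0, 0], [0, 0, 0], [0, 0, 0], [0, 0, 0], [0, 0, 0], [0, 0, 0]], rotation=[[0, 0, 0], [0, 0, 0], [0, 0, 0], [0, 0, 0], [0, 0, 0], [0, 0, 0], [0, 0, 0], [0, 0, 0]], grip_force=40)

```text
clock: 4.3
position: [0.4671, -0.0121, 0.0573]
orientation: [3.141, 0.0, -0.108]
contact_force: [-0.9, -0.4, 2.2]
grip_width: 0.0134
grip_force: 39.1
```

Emit:
arm_command(fingers=[0, 0, 0, 0, 0], travel=[[0, 0, 0], [0, 0, 0], [0, 0, 0], [0, 0, 0], [0, 0, 0]], rotation=[[0, 0, 0], [0, 0, 0], [0, 0, 0], [0, 0, 0], [0, 0, 0]], grip_force=60)

```text
clock: 4.8
position: [0.4672, -0.0121, 0.0574]
orientation: [3.141, -0.0, -0.108]
contact_force: [-0.3, -1.8, 5.2]
grip_width: 0.0132
grip_force: 58.5
```

Emit:
arm_command(fingers=[0, 0, 0, 0, 0, 0, 0], travel=[[0, 0, -0.01], [0, 0, -0.03], [0, 0, -0.03], [0, 0, -0.03], [0, 0, 0], [0, 0, 0], [0, 0, 0]], rotation=[[0, 0, 0], [0, 0, 0], [0, 0, 0], [0, 0, 0], [0, 0, -6.4], [0, 0, -6.3], [0, 0, -6.3]])

```text
clock: 5.5
position: [0.4671, -0.0117, 0.1581]
orientation: [3.141, -0.001, 0.229]
contact_force: [0.3, -0.5, -1.6]
grip_width: 0.0131
grip_force: 58.6
```

Emit:
arm_command(fingers=[0, 0, 0, 0, 0, 0, 0, 0], travel=[[-0.003, 0.034, 0], [-0.003, 0.034, 0], [-0.003, 0.034, 0], [-0.003, 0.034, 0], [-0.003, 0.034, 0], [-0.003, 0.034, 0], [-0.003, 0.034, 0], [-0.003, 0.034, 0]], rotation=[[0, 0, 0], [0, 0, 0], [0, 0, 0], [0, 0, 0], [0, 0, 0], [0, 0, 0], [0, 0, 0], [0, 0, 0]])

```text
clock: 6.3
position: [0.5039, -0.2837, 0.1577]
orientation: [-3.141, 0.0, 0.224]
contact_force: [0.1, -0.2, -2.4]
grip_width: 0.0134
grip_force: 58.8
```

Emit:
arm_command(fingers=[0, 0, 0, 0, 0], travel=[[-0.003, 0.034, 0], [-0.0027, 0.03, 0], [0, 0, 0], [0, 0, 0], [0, 0, 0]], rotation=[[0, 0, 0], [0, 0, 0], [0, 0, 0], [0, 0, 0], [0, 0, 0]])

```text
clock: 6.8
position: [0.5127, -0.3447, 0.1573]
orientation: [-3.14, 0.0, 0.225]
contact_force: [-1.1, 0.4, -1.0]
grip_width: 0.013
grip_force: 58.9
```

Run:
```python
from h import *
from cell import r
s=r.get_state();p=s["position"];print(p,s["orientation"],s["contact_force"],s["grip_width"])
a=cam("top");b=cam("scene")
cv2.imwrite("pics/b.png",np.hstack([cv2.resize(a[0][177:307,370:500],(400,400),interpolation=2),cv2.resize(b[0][220:350,370:500],(400,400),interpolation=2)]))
zf=p[2]-.0574+.027
for n,c,bx in(("top",a,(370,177,500,307)),("scene",b,(370,220,500,350))):
    for q in reds(c[0],bx): print(n,np.round(q,1),np.round(ray(c,q,zf),4),np.round(ray(c,q,.038),4))
```

```text
[ 0.51266979 -0.34467927  0.15729784] [-3.14045208e+00  4.25659373e-04  2.25230427e-01] [-1.09151104  0.40298301 -1.04891431] 0.013005371837299095
top [416.5 233.5  94. ] [ 0.5108 -0.2894  0.1269] [ 0.5242 -0.3093  0.038 ]
top [453.4 252.5 271. ] [ 0.4796 -0.35    0.1269] [ 0.4897 -0.3763  0.038 ]
top [440.9 259.5  86. ] [ 0.4677 -0.329   0.1269] [ 0.4766 -0.353   0.038 ]
scene [429.8 262.  244. ] [ 0.5223 -0.3127  0.1269] [ 0.5978 -0.2753  0.038 ]
scene [466.1 278.2 316. ] [ 0.5351 -0.3707  0.1269] [ 0.6126 -0.3429  0.038 ]
scene [434.4 291.8 563. ] [ 0.4792 -0.3528  0.1269] [ 0.5476 -0.3221  0.038 ]
scene [421.4 297.  150. ] [ 0.4576 -0.3454  0.1269] [ 0.5225 -0.3134  0.038 ]
scene [457.6 314.1  42. ] [ 0.4702 -0.3995  0.1269] [ 0.5371 -0.3763  0.038 ]
scene [425.2 329.  391. ] [ 0.4172 -0.3827  0.1269] [ 0.4754 -0.3568  0.038 ]
```

View pics/b.png

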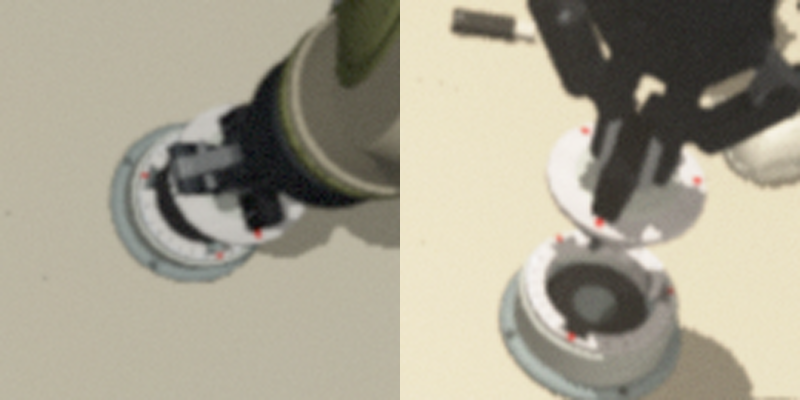

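The scene crop shows the lid above the pot, level and with its dots at 72.5° against the notches at 72.75°. It needs a shift of about (-0.0004,-0.0025). I'll correct that and lower it.

Emit:
arm_command(fingers=[0, 0, 0, 0, 0, 0, 0], travel=[[-0.0009, 0.0023, 0.01], [0, 0, 0.02], [0, 0, 0.015], [0, 0, 0.01], [0, 0, 0], [0, 0, 0], [0, 0, 0]], rotation=[[0, 0, 0], [0, 0, 0], [0, 0, 0], [0, 0, 0], [0, 0, 0], [0, 0, 0], [0, 0, 0]])

```text
clock: 7.6
position: [0.5128, -0.3488, 0.1028]
orientation: [3.141, -0.001, 0.224]
contact_force: [0.2, -0.7, -1.6]
grip_width: 0.0125
grip_force: 58.9
```

Emit:
arm_command(fingers=[0, 0, 0, 0, 0], travel=[[0, 0, 0.003], [0, 0, 0.003], [0, 0, 0.002], [0, 0, 0], [0, 0, 0]], rotation=[[0, 0, 0], [0, 0, 0], [0, 0, 0], [0, 0, 0], [0, 0, 0]])

```text
clock: 8.1
position: [0.5125, -0.3486, 0.0942]
orientation: [-3.142, 0.0, 0.224]
contact_force: [-0.6, 0.4, -1.5]
grip_width: 0.0128
grip_force: 58.9
```

Emit:
arm_command(fingers=[0, 0, 0, 0], travel=[[0, -0.0014, 0], [0, 0, 0.002], [0, 0, 0.002], [0, 0, 0]], rotation=[[0, 0, 0], [0, 0, 0], [0, 0, 0], [0, 0, 0]])

```text
clock: 8.5
position: [0.512, -0.3471, 0.09]
orientation: [-3.141, 0.0, 0.224]
contact_force: [-0.3, -0.4, -1.1]
grip_width: 0.013
grip_force: 58.9
```

Emit:
arm_command(fingers=[0, 0, 0, 0], travel=[[0, 0, 0.002], [0, 0, 0.002], [0, 0, 0], [0, 0, 0]], rotation=[[0, 0, 0], [0, 0, 0], [0, 0, 0], [0, 0, 0]])

```text
clock: 8.9
position: [0.5121, -0.3472, 0.0862]
orientation: [-3.141, 0.0, 0.224]
contact_force: [-0.6, 0.6, -1.9]
grip_width: 0.0126
grip_force: 58.9
```

Emit:
arm_command(fingers=[0, 0, 0, 0, 0], travel=[[0, 0, 0.002], [0, 0, 0.002], [0, 0, 0.001], [0, 0, 0], [0, 0, 0]], rotation=[[0, 0, 0], [0, 0, 0], [0, 0, 0], [0, 0, 0], [0, 0, 0]])

```text
clock: 9.4
position: [0.5121, -0.3472, 0.0812]
orientation: [-3.142, 0.0, 0.224]
contact_force: [-0.2, 0.1, -1.7]
grip_width: 0.013
grip_force: 58.9
```

Emit:
arm_command(fingers=[0, 0, 0], travel=[[0, 0, 0.001], [0, 0, 0], [0, 0, 0]], rotation=[[0, 0, 0], [0, 0, 0], [0, 0, 0]])

```text
clock: 9.7
position: [0.5122, -0.3472, 0.0803]
orientation: [3.142, 0.0, 0.224]
contact_force: [-1.0, 0.3, -2.1]
grip_width: 0.0128
grip_force: 58.9
```

Emit:
arm_command(fingers=[0, 0, 0], travel=[[0, 0, 0.0005], [0, 0, 0], [0, 0, 0]], rotation=[[0, 0, 0], [0, 0, 0], [0, 0, 0]])

```text
clock: 10.0
position: [0.5122, -0.3472, 0.0797]
orientation: [-3.142, 0.0, 0.224]
contact_force: [-0.1, 0.6, -1.7]
grip_width: 0.0127
grip_force: 58.9
```

Emit:
arm_command(fingers=[0, 0, 0], travel=[[0, 0, 0.0005], [0, 0, 0], [0, 0, 0]], rotation=[[0, 0, 0], [0, 0, 0], [0, 0, 0]])

```text
clock: 10.3
position: [0.5122, -0.3472, 0.0793]
orientation: [3.142, -0.0, 0.224]
contact_force: [0.5, -0.7, -0.5]
grip_width: 0.0135
grip_force: 59.1
```

Emit:
arm_command(fingers=[0, 0, 0], travel=[[0, 0, 0.0003], [0, 0, 0], [0, 0, 0]], rotation=[[0, 0, 0], [0, 0, 0], [0, 0, 0]])

```text
clock: 10.6
position: [0.5122, -0.3472, 0.0791]
orientation: [3.141, -0.0, 0.224]
contact_force: [-1.1, 0.6, 1.5]
grip_width: 0.0126
grip_force: 59.3
```

Seal first touch is at TCP z of about 0.0794, and the studs went through the notches. I'll back off slightly and start the clockwise twist.

Emit:
arm_command(fingers=[0, 0, 0, 0, 0, 0, 0, 0], travel=[[0, 0, -0.0003], [0, 0, 0], [0, 0, 0], [0, 0, 0], [0, 0, 0], [0, 0, 0], [0, 0, 0], [0, 0, 0]], rotation=[[0, 0, 0], [0, 0, 3], [0, 0, 3], [0, 0, 3], [0, 0, 3], [0, 0, 3], [0, 0, 3], [0, 0, 0]])

```text
clock: 11.4
position: [0.5123, -0.3471, 0.0792]
orientation: [3.141, 0.0, -0.091]
contact_force: [-0.2, -0.5, -0.2]
grip_width: 0.013
grip_force: 59.1
```

```bash
cat > s.py <<'E'
from cell import r
import numpy as np
s=r.get_state();print(np.round(s["position"],5),np.round(np.degrees(s["orientation"]),2),np.round(s["contact_force"],2),np.round(s["ft_torque"],3),s["grip_width"])
E
python3 s.py
```

```text
[ 0.51225 -0.34714  0.07924] [179.99   0.    -5.2 ] [-0.21 -0.46 -0.25] [ 0.057 -0.015  0.007] 0.012991359353994751
```

Emit:
arm_command(fingers=[0, 0, 0], travel=[[0, 0, 0], [0, 0, 0], [0, 0, 0]], rotation=[[0, 0, 2], [0, 0, 1], [0, 0, 0]])

```text
clock: 11.7
position: [0.5122, -0.3472, 0.0793]
orientation: [3.142, -0.0, -0.143]
contact_force: [0.1, 0.3, -0.5]
grip_width: 0.013
grip_force: 59.1
```

Emit:
arm_command(fingers=[0, 0, 0], travel=[[0, 0, 0], [0, 0, 0], [0, 0, 0]], rotation=[[0, 0, 2], [0, 0, 1], [0, 0, 0]])

```text
clock: 12.0
position: [0.5122, -0.3472, 0.0793]
orientation: [3.141, 0.0, -0.196]
contact_force: [-1.3, 0.1, -0.3]
grip_width: 0.013
grip_force: 59.1
```

```bash
python3 s.py
```

```text
[ 0.51218 -0.34722  0.07925] [179.99   0.   -11.22] [-1.29  0.12 -0.27] [-0.021 -0.011 -0.005] 0.012963292761534562
```

Emit:
arm_command(fingers=[0, 0, 0], travel=[[0, 0, 0], [0, 0, 0], [0, 0, 0]], rotation=[[0, 0, 2], [0, 0, 1], [0, 0, 0]])

```text
clock: 12.3
position: [0.5122, -0.3472, 0.0792]
orientation: [3.141, 0.0, -0.248]
contact_force: [0.5, -0.2, -1.1]
grip_width: 0.0127
grip_force: 59.1
```

Emit:
arm_command(fingers=[0, 0, 0], travel=[[0, 0, 0], [0, 0, 0], [0, 0, 0]], rotation=[[0, 0, 2], [0, 0, 1], [0, 0, 0]])

```text
clock: 12.6
position: [0.5123, -0.3472, 0.0792]
orientation: [3.141, -0.0, -0.3]
contact_force: [-0.4, -0.7, -2.6]
grip_width: 0.0132
grip_force: 58.8
```

```bash
python3 s.py
```

```text
[ 0.51233 -0.3472   0.07916] [ 1.7999e+02 -1.0000e-02 -1.7210e+01] [-0.43 -0.72 -2.63] [-0.123 -0.184 -0.011] 0.013231606129599578
```

Emit:
arm_command(fingers=[0, 0, 0], travel=[[0, 0, 0], [0, 0, 0], [0, 0, 0]], rotation=[[0, 0, 1], [0, 0, 0], [0, 0, 0]])

```text
clock: 12.9
position: [0.5123, -0.3472, 0.0792]
orientation: [3.142, -0.0, -0.317]
contact_force: [1.8, -1.4, -3.6]
grip_width: 0.0132
grip_force: 58.6
```

```bash
python3 s.py
```

```text
[ 0.51229 -0.34725  0.07917] [ 1.800e+02 -1.000e-02 -1.817e+01] [ 1.77 -1.42 -3.57] [-0.217 -0.411  0.052] 0.01324488178596885
```

Emit:
arm_command(fingers=[0, 0, 0], travel=[[0, 0, 0], [0, 0, 0], [0, 0, 0]], rotation=[[0, 0, 1], [0, 0, 0], [0, 0, 0]])

```text
clock: 13.2
position: [0.5123, -0.3472, 0.0792]
orientation: [3.142, -0.0, -0.335]
contact_force: [2.7, -1.0, -6.2]
grip_width: 0.0126
grip_force: 58.4
```

```bash
python3 s.py
```

```text
[ 0.51226 -0.34724  0.07918] [ 1.800e+02 -1.000e-02 -1.917e+01] [ 2.66 -0.97 -6.25] [-0.247 -0.516  0.068] 0.012645505484074768
```

The ramp engages at about 30° of twist: the downward pull and the torque are rising. I'll follow it down at 0.1 mm per degree.

Emit:
arm_command(fingers=[0, 0, 0, 0, 0], travel=[[0, 0, 0.0002], [0, 0, 0.0001], [0, 0, 0.0001], [0, 0, 0], [0, 0, 0]], rotation=[[0, 0, 0], [0, 0, 1], [0, 0, 1], [0, 0, 0], [0, 0, 0]])

```text
clock: 13.7
position: [0.5122, -0.3473, 0.079]
orientation: [3.141, -0.0, -0.37]
contact_force: [2.3, -1.2, -3.4]
grip_width: 0.0129
grip_force: 58.7
```

```bash
python3 s.py
```

```text
[ 0.51223 -0.34728  0.07895] [ 1.7999e+02 -1.0000e-02 -2.1180e+01] [ 2.32 -1.15 -3.42] [-0.284 -0.43  -0.042] 0.012920026988327218
```

Emit:
arm_command(fingers=[0, 0, 0, 0], travel=[[0, 0, 0.0001], [0, 0, 0.0001], [0, 0, 0], [0, 0, 0]], rotation=[[0, 0, 1], [0, 0, 1], [0, 0, 0], [0, 0, 0]])

```text
clock: 14.1
position: [0.5123, -0.3472, 0.0787]
orientation: [3.142, -0.0, -0.404]
contact_force: [1.9, -1.3, -1.9]
grip_width: 0.0129
grip_force: 58.9
```

```bash
python3 s.py
```

```text
[ 0.51226 -0.34724  0.07874] [ 1.800e+02 -1.000e-02 -2.318e+01] [ 1.89 -1.31 -1.9 ] [-0.256 -0.442  0.014] 0.012942078782430052
```

Emit:
arm_command(fingers=[0, 0, 0, 0, 0], travel=[[0, 0, 0], [0, 0, 0.0001], [0, 0, 0], [0, 0, 0], [0, 0, 0]], rotation=[[0, 0, 1], [0, 0, 1], [0, 0, 0], [0, 0, 0], [0, 0, 0]])

```text
clock: 14.6
position: [0.5123, -0.3472, 0.0786]
orientation: [-3.142, -0.0, -0.439]
contact_force: [2.5, -1.6, -2.8]
grip_width: 0.0128
grip_force: 58.9
```

```bash
python3 s.py
```

```text
[ 0.51226 -0.34723  0.07862] [-1.800e+02 -1.000e-02 -2.517e+01] [ 2.53 -1.62 -2.78] [-0.238 -0.55   0.103] 0.01279687303844954
```

Emit:
arm_command(fingers=[0, 0, 0, 0, 0], travel=[[0, 0, 0.0001], [0, 0, 0.0001], [0, 0, 0], [0, 0, 0], [0, 0, 0]], rotation=[[0, 0, 1], [0, 0, 1], [0, 0, 0], [0, 0, 0], [0, 0, 0]])

```text
clock: 15.1
position: [0.5122, -0.3472, 0.0784]
orientation: [-3.142, -0.0, -0.474]
contact_force: [2.2, -1.3, -0.9]
grip_width: 0.0126
grip_force: 59.0
```

```bash
python3 s.py; python3 s.py
```

```text
[ 0.51223 -0.34722  0.07837] [-180.     -0.    -27.17] [ 2.17 -1.32 -0.94] [-0.142 -0.58   0.124] 0.012617116480109845
[ 0.51223 -0.34722  0.07837] [-180.     -0.    -27.17] [ 2.17 -1.32 -0.94] [-0.142 -0.58   0.124] 0.012617116480109845
```

Emit:
arm_command(fingers=[0, 0, 0, 0], travel=[[0, 0, 0], [0, 0, 0], [0, 0, 0], [0, 0, 0]], rotation=[[0, 0, 1], [0, 0, 0], [0, 0, 0], [0, 0, 0]])

```text
clock: 15.5
position: [0.5122, -0.3472, 0.0783]
orientation: [-3.142, -0.0, -0.492]
contact_force: [2.9, -0.8, -2.1]
grip_width: 0.013
grip_force: 58.9
```

```bash
python3 s.py
```

```text
[ 0.51219 -0.34722  0.07833] [-180.     -0.    -28.17] [ 2.86 -0.77 -2.12] [-0.193 -0.647  0.126] 0.012978752434461309
```

The pull confirms ramp contact. Sink is about 1.07 mm, roughly 9.6 N on the seal, at 41° of twist, so I'll release and retreat.

Emit:
arm_command(fingers=[0.014, 0.016, 0.02, 0.03, 0.04, 0.05, 0.05, 0.05], travel=[[0, 0, 0], [0, 0, 0], [0, 0, 0], [0, 0, 0], [0, 0, 0], [0, 0, 0], [0, 0, 0], [0, 0, 0]], rotation=[[0, 0, 0], [0, 0, 0], [0, 0, 0], [0, 0, 0], [0, 0, 0], [0, 0, 0], [0, 0, 0], [0, 0, 0]], grip_force=20)

```text
clock: 16.3
position: [0.5122, -0.3472, 0.0784]
orientation: [3.142, 0.0, -0.492]
contact_force: [0.6, -0.4, 0.5]
grip_width: 0.0502
grip_force: 0.0
```

Emit:
arm_command(fingers=[0.05, 0.05, 0.05, 0.05, 0.05, 0.05, 0.05, 0.05], travel=[[0, 0, -0.01], [0, 0, -0.02], [0, 0, -0.03], [0, 0, -0.03], [0, 0, -0.03], [0, 0, -0.03], [0, 0, 0], [0, 0, 0]], rotation=[[0, 0, 0], [0, 0, 0], [0, 0, 0], [0, 0, 0], [0, 0, 0], [0, 0, 0], [0, 0, 0], [0, 0, 0]])

```text
clock: 17.1
position: [0.5123, -0.3473, 0.2297]
orientation: [-3.142, -0.002, -0.492]
contact_force: [-0.4, -0.3, -0.3]
grip_width: 0.0502
grip_force: 0.0
```

Run:
```python
from h import *
exec(open("s.py").read())
b=cam("scene")
cv2.imwrite("pics/c.png",cv2.resize(b[0][240:370,370:500],(500,500),interpolation=2))
for z in(.048,.038):
  for q in reds(b[0],(370,240,500,370)): print(np.round(q,1),np.round(ray(b,q,z),4),np.degrees(np.arctan2(*(ray(b,q,z)[[1,0]]-[-.3487,.5117]))))
```

```text
[ 0.51235 -0.3473   0.22966] [-1.800e+02 -1.200e-01 -2.817e+01] [-0.42 -0.26 -0.35] [ 0.063 -0.039  0.071] 0.050227238562330495
[437.  293.3 263. ] [ 0.5404 -0.3305  0.048 ] 32.400685241551884
[416.3 314.1 441. ] [ 0.4815 -0.3324  0.048 ] 151.6091463506717
[453.6 321.7 286. ] [ 0.5125 -0.383   0.048 ] -88.64886428099953
[425.2 329.   67. ] [ 0.4688 -0.3598  0.048 ] -165.44920134215596
[437.  293.3 263. ] [ 0.5481 -0.3271  0.038 ] 30.679702559162223
[416.3 314.1 441. ] [ 0.4883 -0.329   0.038 ] 139.98555464586212
[453.6 321.7 286. ] [ 0.5198 -0.3805  0.038 ] -75.75756305533753
[425.2 329.   67. ] [ 0.4753 -0.3569  0.038 ] -167.25062759217587
```

View pics/c.png

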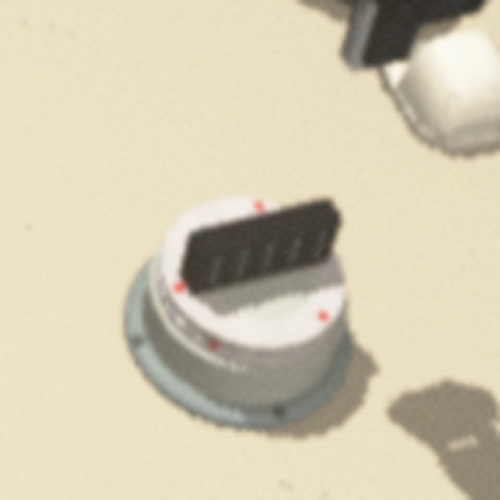

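The picture shows the lid seated level. Its dots, for example at (437,293) and (416,314), give 41° of twist, so it stayed where I left it. The gripper is clear, so I'll hand in.

```bash
python3 -c "
from cell import hand_in
print(hand_in())"
```

```text
the job is handed in; nothing more can be done
None
```

The pot is closed: the lid went in through the notches and was twisted about 41° clockwise. It sank about 1.1 mm below first touch, which puts roughly 10 N on the seal. I let go, a picture afterwards showed it had stayed put, and the job was handed in with the arm clear, at about 17 s of the allowed 64 s.

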